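# Post a soft-coated test cheese under the lever flap of the sample drop box

### The job

Press the lever beside the drop box down with one fingertip to hold its spring-closed flap up and, while it is held, push the little cheese on the loading shelf under the flap with the other finger until it drops into the bin; then let the lever go so that the flap shuts. The cheese's coating is soft: only push it along the shelf, never lift it, and hold the flap high enough that the cheese does not rub against it. Leave the jar, the tall small cheese and the brush where they are.

Things in the scene. Friction and masses are not known exactly. Their poses are not given: they have to be found in the camera images.
- box: Stainless drop box fixed to the table. Origin: on the table under the middle of the flap's hinge; x = push direction (along the shelf, through the mouth, into the bin), y = left of that, z up. Loading shelf: top 100 mm high, x = -165 to +3 mm, with guide strips 10 mm high (lane y = -43.5 to +43.5 mm). After its edge a bin, floor 6 mm above the table, to x = 136 mm.
- mouth (a point): Middle of the flap's hinge line, 152 mm above the table (52 above the shelf), fixed to the box. Side walls of the mouth start 9 mm before it (box x = -9 mm); a roof, its top 165 mm above the table, clear but for its front strip, covers mouth and bin from x = -4 mm, so fingers coming from above cannot go farther than that.
- flap (a joint): Angle (rad) of flap and lever, one rigid piece: 0 = shut by its spring, stop at 0.78. The flap, 60 x 90 mm, hangs from the hinge inside the mouth; shut, it slopes down and inward (0.60 rad from vertical) to x = 34 mm, 2 mm above shelf level. Pressing the lever swings it inward and up: lower edge 52 - 60*cos(0.60 + angle) mm above the shelf (25 at 0.5, 33 at 0.65).
- lever_top (a point): On the lever's upper face, on its centre line, 30 mm from the outer end. The lever is a flat bar left of the shelf, box y = 58 to 88 mm. Shut, it slopes up towards the outer end, 210 mm high at x = -144 mm. At 0.65 rad it is level, upper face 112 mm high, x = -150 to -22 mm: a tip can slide along it with the other finger in the lane. Force: 2 N at the outer end, 6 N 45 mm from the hinge.
- shelf_edge (a point): Middle of the loading shelf's far edge, on the shelf's surface (box x = 3 mm); fixed to the box.
- cheese: The test cheese: a flat orange wheel 80 mm across and 24 mm high, 130 g, standing flat on the loading shelf in the lane, in front of the mouth. Origin: centre of its underside.
- cheese_mid (a point): Centre of the test cheese, 12 mm above its underside. It tips over the shelf's edge by itself once this point is a few mm past the edge. Pushed well off the middle of its rear, it can wedge against a guide strip.
- spare: Bystander: a taller small cheese, 60 mm across and 45 mm high, on the table beside the box. Origin: centre of its underside.
- jar: Bystander: a closed jar, 54 mm across and 85 mm high, on the table beside the box. Origin: centre of its underside.
- brush: Bystander: a hand brush lying on the table right of the box. Origin: on its underside, near the middle.
Not all that is in view belongs to the job. What is meant by the cheese is not black, and is the smaller of those in its own colour.

How it is judged (in metres and radians):
On the way, in this order (a step that is already met when the one before it is completed fails the run):
1. the lever is held down and the flap is up, the cheese still on the shelf before the mouth (value of joint flap above 0.5 rad and x of cheese_mid in the frame of box below -0.025 m and z of cheese_mid in the frame of box above 0.105 m), for 0.2 s.
2. the cheese passes under the flap along the shelf while the flap is held up by the fingers (value of joint flap above 0.5 rad and contact force between the fingers and flap above 0.3 N and x of cheese_mid in the frame of box above -0.012 m and z of cheese_mid in the frame of box above 0.095 m), for 0.05 s.
At the end, for the whole second after the job is handed in: The cheese lies at rest in the bin (its centre less than 65 mm above the table, inside the bin walls) and the flap is shut again (below 0.05 rad) (x of cheese_mid in the frame of box between 0.005 and 0.135 m and z of cheese_mid in the frame of box below 0.065 m and value of joint flap below 0.05 rad and linear speed of cheese below 0.02 m/s); the robot touches nothing.
It fails at once if the cheese is lifted (more than 12 mm) off the shelf (z of cheese_mid in the frame of box above 0.124 m).
It fails at once if the cheese rubs or shoves against the flap or lever (more than 1 N) (contact force between cheese and flap above 1 N).
It fails at once if the spare is disturbed (moved more than 20 mm) (distance of spare from where it was at the start of the episode above 0.02 m).
It fails at once if the jar is disturbed (moved more than 20 mm) (distance of jar from where it was at the start of the episode above 0.02 m).
It fails at once if the brush is disturbed (moved more than 20 mm) (distance of brush from where it was at the start of the episode above 0.02 m).
It also fails if it takes over 42 s, if anything falls off the work surface, if the arm or the gripper's body presses on something with over 40 N, if the wrist force passes 120 N, or if a joint passes its speed limit or range.

### The arm

A 6-joint arm with a two-finger parallel gripper is mounted at the origin on the work surface. World frame = base frame: x ahead of the robot, y to its left, z up, the work surface at z = 0. Lengths are in m, angles in degrees, forces in N, time in s.
With the tool pointing down it reaches from about 0.4 to 0.825 m from the base axis. Payload 7 kg.
Tool frame: the origin (TCP) lies at the very end of the fingers, on their centre line; the grasp point (between the pads) lies 19 mm behind it (manip.pinch_z is the distance from the TCP to the grasp point, in m); x points along the fingers, y is the direction in which the jaws open and shut, and the axes are right-handed (so a half turn about x gives the same grasp; the last joint's range is limited). The gripper opens to 85 mm and grips with 20 to 120 N. Pads are 22 mm wide; open, the fingers measure 114 mm over their backs; the gripper's body (76 mm by 85 mm) begins 54 mm behind the grasp point. The pads swing forward as they close: fully open they stand 13 mm farther back than shut.
Start: joints at [-60.499, 20.546, 0.682, 0, -70.136, -16.507], TCP at [0.152, -0.658, 0.231] pointing down, gripper open.
Joint ranges: [-176.03, 176.03], [-82.01, 121.73], [-58.28, 71.71], [-173.87, 95.51], [-174.79, -0.11], [-173.66, 173.66]. Speed limits (degrees/s): [136.94, 136.94, 172.46, 180, 180, 180].

### API

Orientations are given as a 3x3 rotation matrix whose columns are the frame's x, y, z axes.
In Python, from station import manip gives the robot as it stands.
- The arm moves only by the shell command python3 -m creep 'ROWS'. ROWS is JSON, a list of rows, each a list of 3 entries, a list of its own where there are three numbers: the gripper's target within -1 to 1 (fully open at 1, half-way at 0, shut at -1), then the shift along the tool's x, y, z in mm, then the turn, a rotation vector about the tool's x, y, z in rad. In form: [[hand, [dx, dy, dz], [ax, ay, az]], ...]. A call has 1 to 20 rows; each row is the pose to reach, as a shift and turn from the pose measured when the call began, along the tool's axes at that moment; what a row does not reach only later rows make up. A row lasts 1/10 s, in which the tool goes at most 50 mm and 8.59 degrees, less where a joint would pass 70% of its speed; a pose out of reach is approached as far as the arm can. A call with a gripper value outside its range is refused whole. The fingers move at their own pace and stop on an object; the grip force is fixed at half the most. Time passes only in rows, so rows that repeat a pose let the fingers close. It gives the time, the measured TCP pose, the force and the opening at its end, in the units of the state.
- manip.state(): the state, without advancing time (a new reading comes with each control period).
- manip.read_camera(name): name is "side" or "top" or "wrist"; returns a dict with "color" (384x512x3 uint8, red, green, blue), "fx", "fy", "cx", "cy" (pixels), "R" (3x3) and "t" (3): a world point X has camera coordinates R X + t. Camera axes: x right, y down, z forward; pixel columns grow to the right and rows downward; lengths in m; the calibration is good to about 2 mm. A picture is of the moment at which its call begins. There is no depth.
- manip.close_job(): hands the job in, once; it reports no verdict.
The state is a dict: "t": time; "joint_positions": joint angles; "joint_vel": joint speeds; "joint_efforts": joint torques, N m; "tool_pos": TCP position; "tool_rot": TCP orientation; "force": force on the tool from outside, world axes, zero at the start; "torque": the same for the moment, N m; "finger_gap": opening from 0.0 (shut) to 1.0 (fully open).
Only numpy, scipy, OpenCV 4.12 (cv2) and the standard library are available. Lean on these libraries where they do the work, as an engineer would, in place of code of your own. Each camera call takes 0.05 s, during which the arm holds its last target.

## Working session

There is one attempt and no reset: what is moved stays moved. The work goes in short steps, Python scripts to look and compute and a shell command to move; the robot and the scene stay as the last step left them, time stands still between calls to the robot, and variables do not carry over. Pictures are saved under pics/ and viewed, and the job is handed in when it is done.

```bash
ls; mkdir -p pics
python3 - <<'E'
from station import manip
import cv2
s=manip.state();print(s)
for n in("side","top","wrist"):
    c=manip.read_camera(n);cv2.imwrite(f"pics/{n}0.png",c["color"][...,::-1]);print(n,c["fx"],c["cx"],c["cy"],c["R"],c["t"])
E
```

```text
pics
{'t': 0.0, 'joint_positions': array([-6.05000946e+01,  2.05896094e+01,  6.33581157e-01, -1.98777805e-02,
       -7.01370353e+01, -1.65057369e+01]), 'joint_vel': array([-0.02195372,  0.00436765,  0.02408258, -0.18069929, -0.07372439,
       -0.07363273]), 'joint_efforts': array([-4.99462494e-04, -5.83332038e+01,  2.93412048e+01,  6.93637893e+00,
       -6.03349559e-03, -2.69903711e-05]), 'tool_pos': array([ 0.15162095, -0.65724598,  0.2303836 ]), 'tool_rot': array([[-5.15823021e-04, -2.24736337e-01,  9.74419475e-01],
       [ 1.57434619e-03,  9.74418214e-01,  2.24736879e-01],
       [-9.99998628e-01,  1.64999805e-03, -1.48814550e-04]]), 'force': array([0.19076586, 0.4807323 , 1.35005614]), 'torque': array([ 0.06772306,  0.00301304, -0.04563508]), 'finger_gap': 0.997996690849416}
side 452.2403697276535 261.17283588230003 194.22622623108916 [[-0.90874157 -0.41710544 -0.01455338]
 [-0.18829896  0.44086487 -0.87759995]
 [ 0.37246779 -0.79477117 -0.47917276]] [0.4684375  0.23822712 1.05869505]
top 373.5961172989641 258.50007440789096 189.6658567095409 [[-0.01056226 -0.9998539  -0.0134396 ]
 [-0.99846433  0.01127663 -0.05423845]
 [ 0.05438208  0.01284608 -0.99843756]] [-0.02043338  0.51699326  0.9411511 ]
wrist 341.8559452373233 250.81951240210165 188.2609618517078 [[-0.22573602  0.9741877   0.0012535 ]
 [ 0.92734363  0.21448688  0.30664175]
 [ 0.29845776  0.07038252 -0.95182418]] [ 0.6758392  -0.03971896  0.37972252]
```

View pics/side0.png

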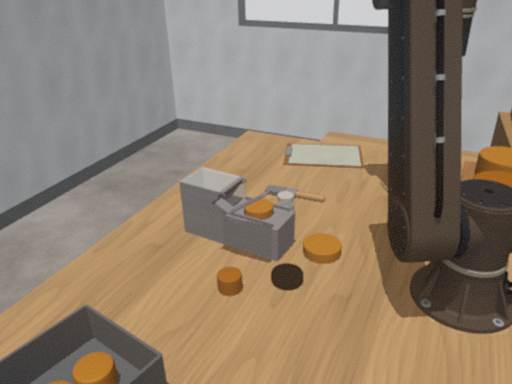

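View pics/top0.png

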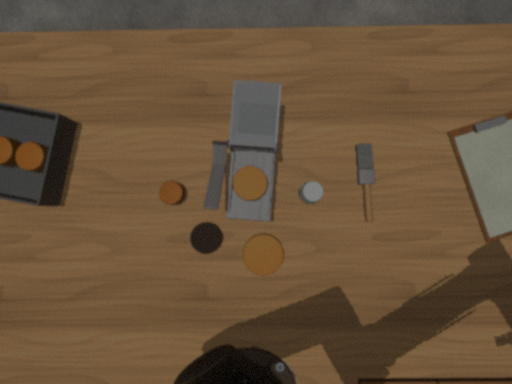

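View pics/wrist0.png

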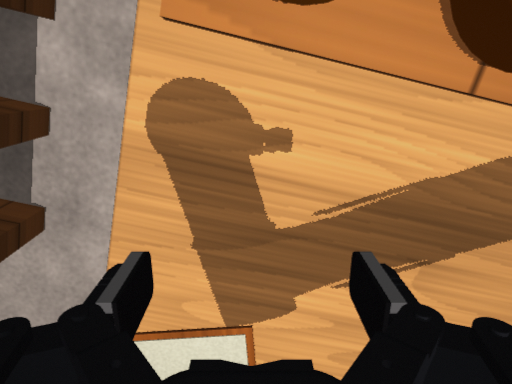

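Candidates in the top view: the orange wheel on the shelf at (250,183), the larger orange wheel on the table at (263,254), the small tall spare at (172,192) and the black one at (206,237). The shelf one fits: it is not black, it is the smaller of the two flat orange wheels, and it stands in the lane. I'll confirm that in a crop.

Run:
```python
import cv2
a=cv2.imread("pics/top0.png")[70:290,150:340]
cv2.imwrite("pics/topcrop.png",cv2.resize(a,None,fx=2.7,fy=2.7,interpolation=cv2.INTER_CUBIC))
a=cv2.imread("pics/side0.png")[160:300,170:350]
cv2.imwrite("pics/sidecrop.png",cv2.resize(a,None,fx=4,fy=4,interpolation=cv2.INTER_CUBIC))
```

```text
(no output)
```

View pics/topcrop.png

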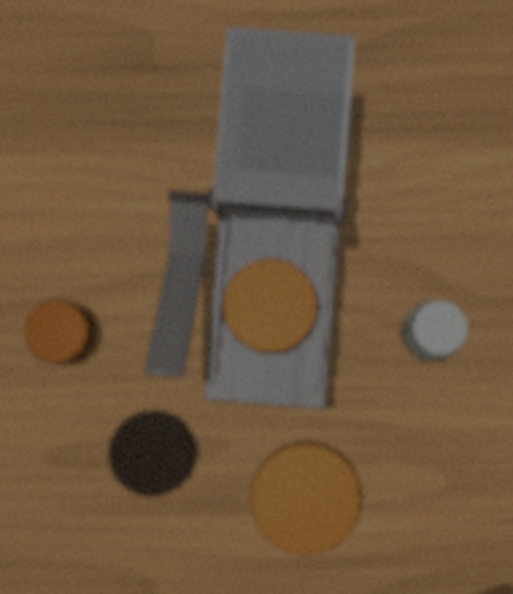

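View pics/sidecrop.png

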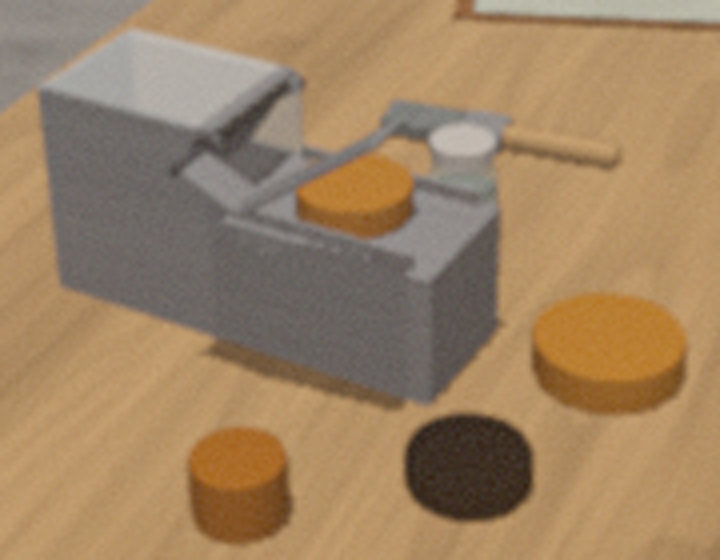

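```bash
cat > h.py <<'E'
import numpy as np, cv2
from station import manip
def ray(c,u,v,z):
    d=c["R"].T@np.array([(u-c["cx"])/c["fx"],(v-c["cy"])/c["fy"],1.]);o=-c["R"].T@c["t"]
    return o+d*(z-o[2])/d[2]
def orange(img):
    h=cv2.cvtColor(img[...,::-1].copy(),cv2.COLOR_BGR2HSV)
    m=cv2.inRange(h,(5,170,60),(20,255,255))
    k,_=cv2.findContours(m,cv2.RETR_EXTERNAL,cv2.CHAIN_APPROX_NONE)
    return [(cv2.minEnclosingCircle(q),cv2.contourArea(q),cv2.fitEllipse(q)) for q in k if cv2.contourArea(q)>150]
E
python3 - <<'E'
from h import *
c=manip.read_camera("top")
for q in orange(c["color"]): print(np.round(q[2][0],1),np.round(q[2][1],1),q[1],ray(c,*q[2][0],.124).round(4), ray(c,*q[2][0],.045).round(4))
P={"far":((228,28),(355,37),.165),"roof":((212,205),(342,212),.165),"near":((207,400),(327,407),.1),"lev_out":((147,375),(184,377),.21)}
for k,(a,b,z) in P.items():
    A,B=[ray(c,150+p[0]/2.7,70+p[1]/2.7,z) for p in (a,b)]
    d=A-B
    print(k,A.round(4),B.round(4),"mid",((A+B)/2).round(4),"len",np.linalg.norm(d).round(4),"yaw",np.degrees(np.arctan2(-d[0],d[1])).round(2))
j=ray(c,150+438/2.7,70+328/2.7,.085);print("jar",j)
E
```

```text
[267.3 258.3] [24.3 33.8] 353.5 [ 0.3567 -0.0456  0.124 ] [ 0.3466 -0.0463  0.045 ]
[171.1 192.3] [21.5 22.5] 374.5 [0.507  0.1708 0.124 ] [0.5109 0.1904 0.045 ]
[ 29.2 155.8] [26.7 29.4] 612.0 [0.5943 0.4971 0.124 ] [0.6064 0.5473 0.045 ]
[  5.2 149.9] [12.9 29. ] 256.5 [0.6087 0.553  0.124 ] [0.6222 0.6083 0.045 ]
far [0.7486 0.0221 0.165 ] [ 0.7396 -0.0806  0.165 ] mid [ 0.7441 -0.0293  0.165 ] len 0.1031 yaw -4.99
roof [0.6042 0.036  0.165 ] [ 0.5972 -0.0683  0.165 ] mid [ 0.6007 -0.0162  0.165 ] len 0.1044 yaw -3.84
near [0.4468 0.0473 0.1   ] [ 0.4397 -0.0556  0.1   ] mid [ 0.4432 -0.0041  0.1   ] len 0.1032 yaw -3.91
lev_out [0.4682 0.0815 0.21  ] [0.4664 0.0536 0.21  ] mid [0.4673 0.0676 0.21  ] len 0.0279 yaw -3.69
jar [ 0.50714196 -0.15376798  0.085     ]
```

The crop confirms it: the shelf wheel is about 95 crop-px across at (270,305), the table wheel about 110 at (305,497). Box edges give an origin near (0.606,-0.017) and a yaw near -4.5°. Next I'll locate the cheese.

```bash
cat >> h.py <<'E'
BO=np.array([.606,-.0167,0]);yaw=np.radians(-4.5)
BR=np.array([[np.cos(yaw),-np.sin(yaw),0],[np.sin(yaw),np.cos(yaw),0],[0,0,1]])
def tobox(p): return BR.T@(np.asarray(p)-BO)
def cheese(c,zt=.124):
    h=cv2.cvtColor(c["color"][...,::-1].copy(),cv2.COLOR_BGR2HSV)
    m=cv2.inRange(h,(8,130,90),(22,255,255))
    k,_=cv2.findContours(m,cv2.RETR_EXTERNAL,cv2.CHAIN_APPROX_NONE)
    out=[]
    for q in k:
        if cv2.contourArea(q)>200:
            e=cv2.fitEllipse(q); out.append((np.round(e[0],1),np.round(e[1],1),tobox(ray(c,*e[0],zt)).round(4)))
    return out
def move(bx,by,z,yawt=yaw):
    s=manip.state();R=s["tool_rot"]
    d=BO+BR@np.array([bx,by,0])+[0,0,z]-s["tool_pos"]
    Rt=np.column_stack([[0,0,-1],BR[:,1],BR[:,0]])
    print("tool box pos",tobox(s["tool_pos"]).round(4),"shift mm",(R.T@d*1000).round(1),"turn",cv2.Rodrigues(R.T@Rt)[0].ravel().round(3),"F",s["force"].round(2),"gap",round(s["finger_gap"],3),"t",s["t"])
E
python3 - <<'E'
from h import *
c=manip.read_camera("top")
for o in cheese(c):print(o)
h=cv2.cvtColor(c["color"][...,::-1].copy(),cv2.COLOR_BGR2HSV);print(h[183,250],h[140,300],h[254,263])
move(-.138,.036,.26)
E
```

```text
(array([263. , 255.4]), array([42.5, 46.4]), array([-0.2405, -0.0384,  0.124 ]))
(array([169.1, 192.2]), array([23.8, 26.1]), array([-0.1135,  0.1837,  0.124 ]))
(array([249.6, 182.9]), array([32.3, 33.1]), array([-0.0802,  0.0029,  0.124 ]))
(array([ 29. , 155.7]), array([26.4, 27.5]), array([-0.0516,  0.5118,  0.124 ]))
(array([  4.7, 149.4]), array([11.7, 28.5]), array([-0.041 ,  0.5694,  0.124 ]))
[ 17 158 124] [ 16 124 119] [ 17 168 123]
tool box pos [-0.4026 -0.6745  0.2309] shift mm [-28.7 598.1 465.9] turn [ 0.305 -0.    -0.001] F [ 0.23 -0.52 -0.44] gap 1.002 t 0.25
```

```bash
python3 -m creep '[[0.37,[-10,25,40],[0.03,0,0]],[0.37,[-20,50,80],[0.06,0,0]],[0.37,[-29,80,125],[0.1,0,0]],[0.37,[-29,110,170],[0.13,0,0]],[0.37,[-29,140,215],[0.16,0,0]],[0.37,[-29,170,260],[0.2,0,0]],[0.37,[-29,200,305],[0.23,0,0]],[0.37,[-29,230,345],[0.27,0,0]],[0.37,[-29,265,375],[0.305,0,0]],[0.37,[-29,305,395],[0.305,0,0]],[0.37,[-29,345,412],[0.305,0,0]],[0.37,[-29,385,425],[0.305,0,0]],[0.37,[-29,425,436],[0.305,0,0]],[0.37,[-29,465,446],[0.305,0,0]],[0.37,[-29,505,453],[0.305,0,0]],[0.37,[-29,540,458],[0.305,0,0]],[0.37,[-29,575,462],[0.305,0,0]],[0.37,[-29,598,466],[0.305,0,0]],[0.37,[-29,598,466],[0.305,0,0]],[0.37,[-29,598,466],[0.305,0,0]]]'
python3 - <<'E'
from h import *
move(-.136,.036,.26)
for n in("wrist","side","top"):
    c=manip.read_camera(n);cv2.imwrite(f"pics/{n}1.png",c["color"][...,::-1])
E
```

```text
t: 2.25
tool_pos: [0.4712, 0.0303, 0.2603]
tool_rot: [[-0.0, 0.077, 0.997], [0.001, 0.997, -0.077], [-1.0, 0.001, -0.0]]
force: [-0.5, 0.2, 0.9]
finger_gap: 0.685
tool box pos [-0.138   0.0363  0.2603] shift mm [ 0.3 -0.3  2. ] turn [ 0.002 -0.    -0.001] F [-0.48  0.2   0.9 ] gap 0.685 t 2.25
```

View pics/wrist1.png

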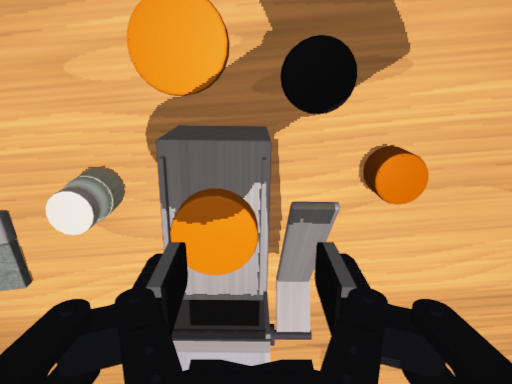

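View pics/side1.png

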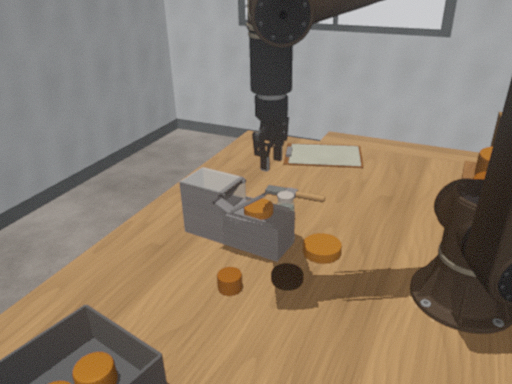

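Run:
```python
from h import *
c=manip.read_camera("wrist")
print("cam box",tobox(-c["R"].T@c["t"]))
for o in cheese(c):print(o)
a=c["color"][110:360,130:360,::-1]
cv2.imwrite("pics/wc.png",cv2.resize(a,None,fx=2.4,fy=2.4,interpolation=cv2.INTER_CUBIC))
np.save("w1.npy",np.array([0]))
```

```text
cam box [-0.21537436  0.03383464  0.40256054]
(array([390.6, 375.3]), array([18.7, 34.5]), array([0.0784, 0.1794, 0.124 ]))
(array([111. , 375.2]), array([19.1, 34.1]), array([ 0.0783, -0.1111,  0.124 ]))
(array([294. , 316.4]), array([ 61.1, 106.2]), array([0.0054, 0.0761, 0.124 ]))
(array([216.6, 231.2]), array([83.6, 86.9]), array([-0.0854,  0.0035,  0.124 ]))
(array([259.6, 157.6]), array([365.9, 636.5]), array([-0.1525,  0.0413,  0.124 ]))
```

View pics/wc.png

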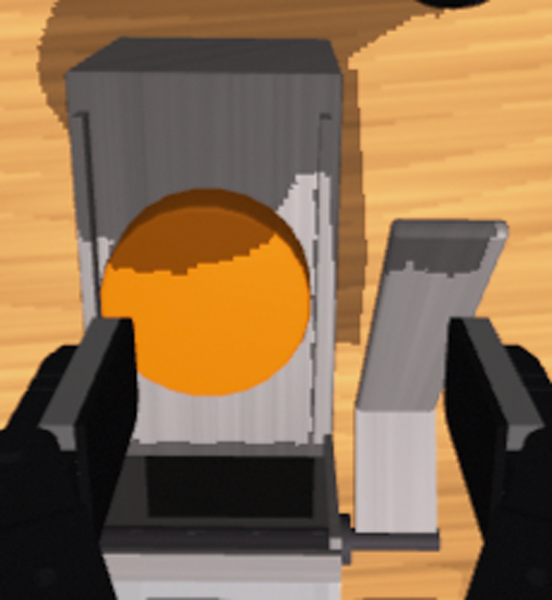

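Run:
```python
from h import *
c=manip.read_camera("wrist")
def f(n,u,v,z): print(n,tobox(ray(c,130+u/2.4,110+v/2.4,z)).round(4))
f("cheese",205,301,.124)
f("nearL",67,73,.1);f("nearR",342,73,.1)
f("strip+ top near",326,115,.11);f("strip- top near",80,115,.11);f("strip+ far",326,440,.11)
f("lev out L",398,222,.21);f("lev out R",505,226,.21)
f("mouth post far",340,545,.165);
for z in(.26,.268):
  for u in(105,133,452,490): f("tip",u,320,z)
move(-.136,.036,.26)
```

```text
cheese [-0.0813  0.0022  0.124 ]
nearL [-0.1627 -0.0487  0.1   ]
nearR [-0.1627  0.0532  0.1   ]
strip+ top near [-0.149   0.0471  0.11  ]
strip- top near [-0.149  -0.0425  0.11  ]
strip+ far [-0.011   0.0489  0.11  ]
lev out L [-0.1444  0.0609  0.21  ]
lev out R [-0.1433  0.0877  0.21  ]
mouth post far [-0.0061  0.0516  0.165 ]
tip [-0.1427 -0.0017  0.26  ]
tip [-0.1427  0.0036  0.26  ]
tip [-0.1427  0.0651  0.26  ]
tip [-0.1427  0.0724  0.26  ]
tip [-1.468e-01  2.000e-04  2.680e-01]
tip [-0.1468  0.0053  0.268 ]
tip [-0.1468  0.0633  0.268 ]
tip [-0.1468  0.0702  0.268 ]
tool box pos [-0.1378  0.0352  0.2602] shift mm [0.2 0.8 1.8] turn [-0.001 -0.    -0.001] F [-0.5  -0.15 -0.03] gap 0.689 t 2.5
```

Cheese is at box (-0.081, 0.002), centred in the lane to within the calibration. The fingers straddle correctly: one over the lane middle, the other over the lever. I'll back off 5 mm and press down.

```bash
python3 -m creep '[[0.37,[0,0.5,-5],[0,0,0]],[0.37,[20,0.5,-5],[0,0,0]],[0.37,[40,0.5,-5],[0,0,0]],[0.37,[55,0.5,-5],[0,0,0]],[0.37,[70,0.5,-5],[0,0,0]],[0.37,[85,0.5,-5],[0,0,0]],[0.37,[100,0.5,-5],[0,0,0]],[0.37,[115,0.5,-5],[0,0,0]],[0.37,[130,0.5,-5],[0,0,0]],[0.37,[140,0.5,-5],[0,0,0]],[0.37,[140,0.5,-5],[0,0,0]]]'
python3 - <<'E'
from h import *
move(-.143,.036,.105)
for n in("wrist","side"):
    c=manip.read_camera(n);a=c["color"][...,::-1]
    if n=="side": a=cv2.resize(a[130:300,150:350],None,fx=3.5,fy=3.5,interpolation=cv2.INTER_CUBIC)
    cv2.imwrite(f"pics/{n}2.png",a)
E
```

```text
t: 3.6
tool_pos: [0.4658, 0.0297, 0.1194]
tool_rot: [[-0.002, 0.08, 0.997], [-0.0, 0.997, -0.08], [-1.0, -0.0, -0.002]]
force: [-0.5, -0.6, 2.6]
finger_gap: 0.683
tool box pos [-0.1434  0.0353  0.1194] shift mm [14.4  0.7  0.4] turn [-0.002 -0.002  0.   ] F [-0.53 -0.58  2.57] gap 0.683 t 3.6
```

View pics/wrist2.png

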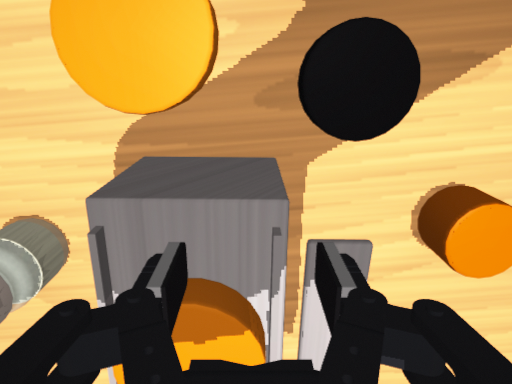

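View pics/side2.png

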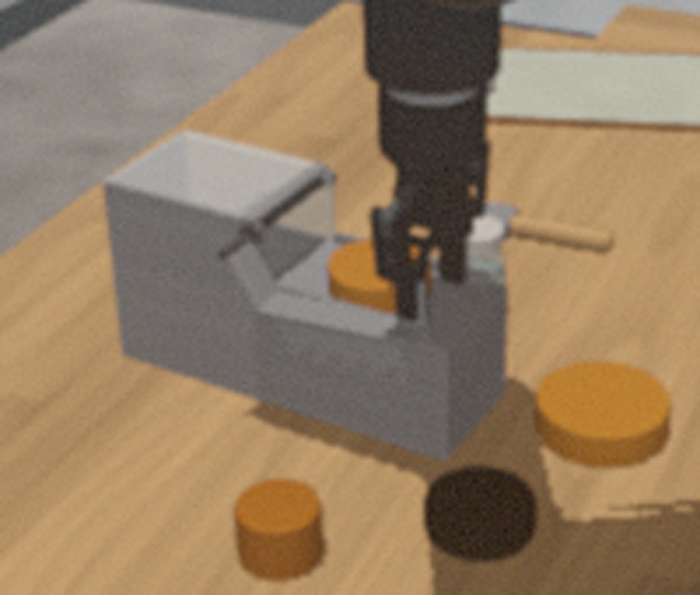

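The wrist view shows the lever finger at (330,250) resting on the lever and the lane finger at (175,245) behind the cheese. The lever is almost level at 2.6 N. Next: lane finger offset, then feel for the shelf to calibrate tip height.

```bash
python3 - <<'E'
from h import *
c=manip.read_camera("wrist")
for u,v in((165,243),(187,243),(316,243),(338,243)): print(u,tobox(ray(c,u,v,.122)).round(4))
for u,v,z in((90,198,.1),(288,198,.1),(97,228,.11),(276,230,.11),(305,240,.115),(372,240,.115)): print(u,tobox(ray(c,u,v,z)).round(4))
E
python3 -m creep '[[0.37,[3,0.5,0],[0,0,0]],[0.37,[6,0.5,0],[0,0,0]],[0.37,[8,0.5,0],[0,0,0]],[0.37,[10,0.5,0],[0,0,0]],[0.37,[10,0.5,0],[0,0,0]]]'
```

```text
165 [-0.1492 -0.005   0.122 ]
187 [-0.1492  0.0051  0.122 ]
316 [-0.1491  0.0639  0.122 ]
338 [-0.1491  0.0739  0.122 ]
90 [-0.1632 -0.047   0.1   ]
288 [-0.1631  0.0529  0.1   ]
97 [-0.1512 -0.0409  0.11  ]
276 [-0.1501  0.0465  0.11  ]
305 [-0.1472  0.06    0.115 ]
372 [-0.1472  0.092   0.115 ]
t: 4.25
tool_pos: [0.4664, 0.0306, 0.1105]
tool_rot: [[-0.001, 0.08, 0.997], [0.001, 0.997, -0.08], [-1.0, 0.001, -0.001]]
force: [0.9, 1.1, 2.5]
finger_gap: 0.681
```

```bash
python3 -m creep '[[0.37,[2,1,0],[0,0,0]],[0.37,[4,2,0],[0,0,0]],[0.37,[4,2,0],[0,0,0]]]'; python3 -m creep '[[0.37,[2,0,0],[0,0,0]],[0.37,[2,0,0],[0,0,0]]]';python3 -m creep '[[0.37,[2,0,0],[0,0,0]],[0.37,[2,0,0],[0,0,0]]]'
```

```text
t: 4.55
tool_pos: [0.4663, 0.0326, 0.1062]
tool_rot: [[-0.001, 0.08, 0.997], [0.0, 0.997, -0.08], [-1.0, 0.0, -0.001]]
force: [-0.6, 0.1, 2.1]
finger_gap: 0.684
t: 4.75
tool_pos: [0.4664, 0.0328, 0.104]
tool_rot: [[-0.001, 0.079, 0.997], [0.001, 0.997, -0.079], [-1.0, 0.0, -0.001]]
force: [1.1, 0.5, 2.2]
finger_gap: 0.685
t: 4.95
tool_pos: [0.4666, 0.0328, 0.1019]
tool_rot: [[-0.001, 0.079, 0.997], [0.001, 0.997, -0.079], [-1.0, 0.001, -0.001]]
force: [2.0, 0.9, 2.8]
finger_gap: 0.687
```

```bash
for i in 1 ; do python3 -m creep '[[0.37,[2,0,0],[0,0,0]],[0.37,[2,0,0],[0,0,0]]]'; done;  python3 -m creep '[[0.37,[2,0,0],[0,0,0]],[0.37,[2,0,0],[0,0,0]]]'
python3 - <<'E'
from h import *
c=manip.read_camera("side");a=c["color"][...,::-1]
cv2.imwrite("pics/side3.png",cv2.resize(a[170:280,190:320],None,fx=5,fy=5,interpolation=cv2.INTER_CUBIC))
E
```

```text
t: 5.15
tool_pos: [0.4666, 0.0329, 0.0997]
tool_rot: [[-0.001, 0.079, 0.997], [0.001, 0.997, -0.079], [-1.0, 0.001, -0.001]]
force: [2.0, -0.0, 2.4]
finger_gap: 0.681
t: 5.35
tool_pos: [0.4666, 0.0329, 0.0975]
tool_rot: [[-0.001, 0.08, 0.997], [0.001, 0.997, -0.08], [-1.0, 0.001, -0.001]]
force: [1.3, 0.2, 2.8]
finger_gap: 0.682
```

View pics/side3.png

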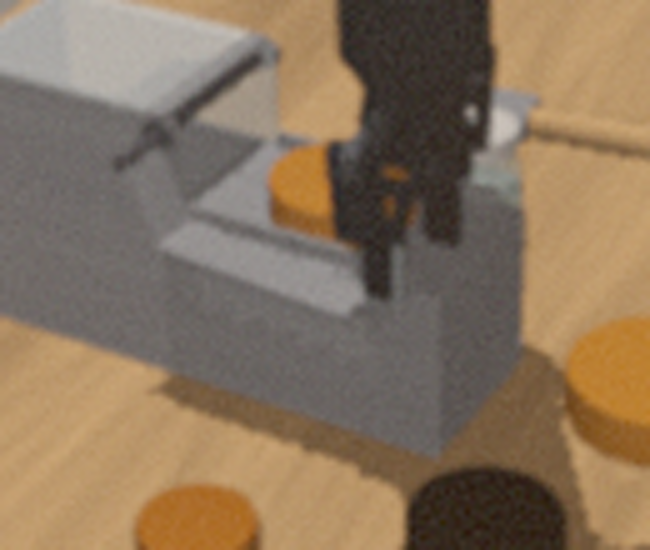

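```bash
python3 -m creep '[[0.37,[1.5,0,0],[0,0,0]],[0.37,[1.5,0,0],[0,0,0]]]';  python3 -m creep '[[0.37,[1.5,0,0],[0,0,0]],[0.37,[1.5,0,0],[0,0,0]]]'
```

```text
t: 5.6
tool_pos: [0.4665, 0.033, 0.0959]
tool_rot: [[-0.001, 0.08, 0.997], [0.001, 0.997, -0.08], [-1.0, 0.001, -0.001]]
force: [0.6, 0.2, 1.9]
finger_gap: 0.688
t: 5.8
tool_pos: [0.4667, 0.0329, 0.0952]
tool_rot: [[-0.001, 0.079, 0.997], [0.0, 0.997, -0.079], [-1.0, 0.0, -0.001]]
force: [-2.9, 0.4, 13.0]
finger_gap: 0.683
```

```bash
python3 -m creep '[[0.37,[1.5,0,0],[0,0,0]],[0.37,[1.5,0,0],[0,0,0]]]'
```

```text
t: 6.0
tool_pos: [0.4667, 0.0329, 0.0951]
tool_rot: [[-0.0, 0.079, 0.997], [0.0, 0.997, -0.079], [-1.0, 0.0, -0.0]]
force: [-6.5, 0.8, 20.8]
finger_gap: 0.685
```

Shelf contact at TCP z≈0.0953, so the tip is 4.7 mm above the TCP. I'll raise it to tip ≈ 110 mm.

```bash
python3 -m creep '[[0.37,[-5,0,0],[0,0,0]],[0.37,[-10,0,0],[0,0,0]],[0.37,[-10.5,0,0],[0,0,0]],[0.37,[-10.5,0,0],[0,0,0]]]'
python3 - <<'E'
from h import *
move(-.06,.038,.1055)
c=manip.read_camera("wrist");a=c["color"][...,::-1]
cv2.imwrite("pics/wrist4.png",a)
for u,v in((165,243),(187,243)): print(u,tobox(ray(c,u,v,.11)).round(4))
E
```

```text
t: 6.4
tool_pos: [0.4665, 0.0328, 0.1055]
tool_rot: [[-0.001, 0.079, 0.997], [0.0, 0.997, -0.079], [-1.0, -0.0, -0.001]]
force: [-0.7, 0.4, 1.9]
finger_gap: 0.684
tool box pos [-0.143   0.0384  0.1055] shift mm [-0.  -0.3 83. ] turn [-0.    -0.001  0.   ] F [-0.67  0.42  1.91] gap 0.684 t 6.4
165 [-0.1504 -0.0013  0.11  ]
187 [-0.1504  0.0085  0.11  ]
```

View pics/wrist4.png

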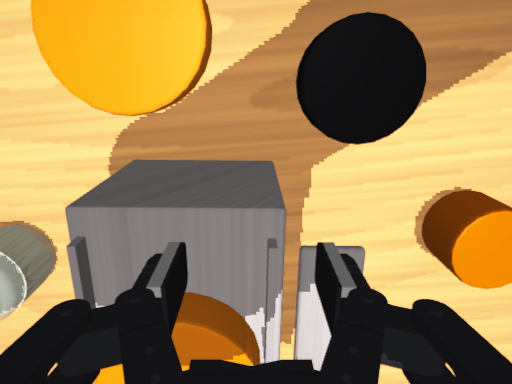

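Lane finger at x≈176 px is in line with the lane centre (176), and the lever is nearly level. Pushing slowly.

```bash
python3 -m creep '[[0.37,[0,0,4],[0,0,0]],[0.37,[0,0,8],[0,0,0]],[0.37,[0,0,12],[0,0,0]],[0.37,[0,0,16],[0,0,0]],[0.37,[0,0,20],[0,0,0]],[0.37,[0,0,24],[0,0,0]],[0.37,[0,0,28],[0,0,0]],[0.37,[0,0,32],[0,0,0]],[0.37,[0,0,36],[0,0,0]],[0.37,[0,0,40],[0,0,0]],[0.37,[0,0,43],[0,0,0]],[0.37,[0,0,46],[0,0,0]],[0.37,[0,0,49],[0,0,0]],[0.37,[0,0,50],[0,0,0]]]'
python3 - <<'E'
from h import *
move(-.043,.038,.1055)
c=manip.read_camera("wrist");cv2.imwrite("pics/wrist5.png",c["color"][...,::-1])
c=manip.read_camera("side");a=c["color"][...,::-1]
cv2.imwrite("pics/side5.png",cv2.resize(a[160:280,170:320],None,fx=5,fy=5,interpolation=cv2.INTER_CUBIC))
E
```

```text
t: 7.85
tool_pos: [0.5167, 0.0288, 0.1054]
tool_rot: [[-0.001, 0.079, 0.997], [-0.0, 0.997, -0.079], [-1.0, -0.0, -0.001]]
force: [-2.5, 0.1, 2.1]
finger_gap: 0.686
tool box pos [-0.0926  0.0384  0.1054] shift mm [-0.1 -0.3 49.6] turn [-0.    -0.001  0.   ] F [-2.46  0.11  2.08] gap 0.686 t 7.85
```

View pics/wrist5.png

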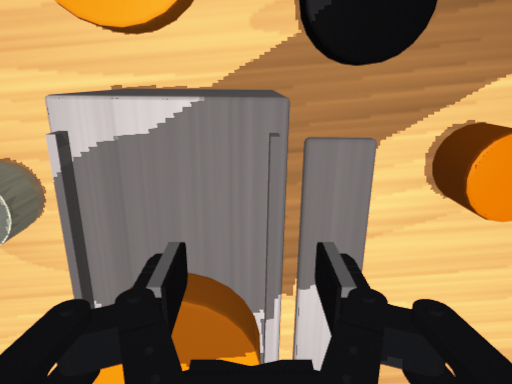

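View pics/side5.png

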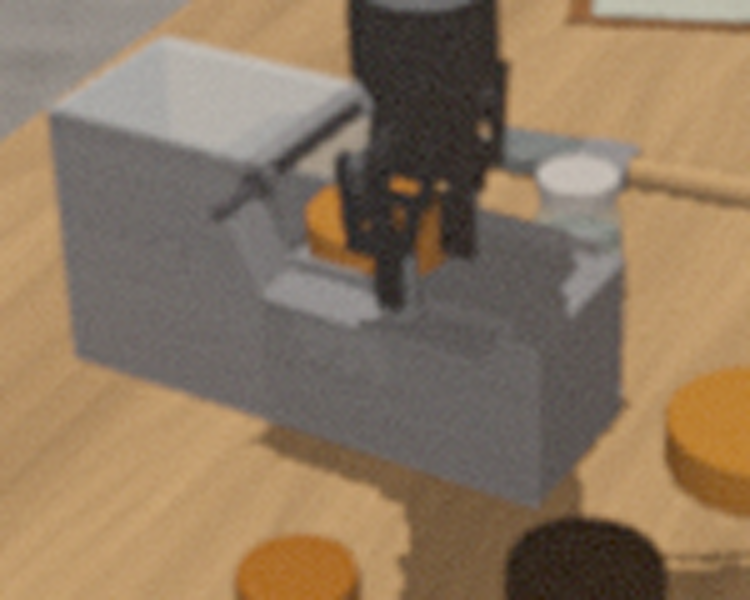

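The cheese moves straight and the lever is level at 2 N. Continuing with the next 44 mm.

```bash
python3 -m creep '[[0.37,[0,0,4],[0,0,0]],[0.37,[0,0,8],[0,0,0]],[0.37,[0,0,12],[0,0,0]],[0.37,[0,0,16],[0,0,0]],[0.37,[0,0,20],[0,0,0]],[0.37,[0,0,23],[0,0,0]],[0.37,[0,0,26],[0,0,0]],[0.37,[0,0,29],[0,0,0]],[0.37,[0,0,32],[0,0,0]],[0.37,[0,0,35],[0,0,0]],[0.37,[0,0,38],[0,0,0]],[0.37,[0,0,40],[0,0,0]],[0.37,[0,0,42],[0,0,0]],[0.37,[0,0,43],[0,0,0]]]'
python3 - <<'E'
from h import *
move(-.043,.038,.1055)
c=manip.read_camera("wrist");cv2.imwrite("pics/wrist6.png",c["color"][...,::-1])
c=manip.read_camera("side");a=c["color"][...,::-1]
cv2.imwrite("pics/side6.png",cv2.resize(a[160:280,170:320],None,fx=5,fy=5,interpolation=cv2.INTER_CUBIC))
E
```

```text
t: 9.35
tool_pos: [0.5596, 0.0254, 0.1054]
tool_rot: [[-0.0, 0.079, 0.997], [-0.0, 0.997, -0.079], [-1.0, -0.0, -0.0]]
force: [-3.0, 0.6, 4.9]
finger_gap: 0.685
tool box pos [-0.0495  0.0383  0.1054] shift mm [-0.1 -0.3  6.5] turn [-0. -0.  0.] F [-3.01  0.64  4.92] gap 0.685 t 9.35
```

View pics/wrist6.png

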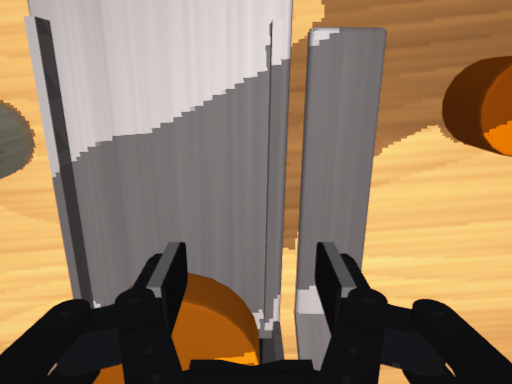

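View pics/side6.png

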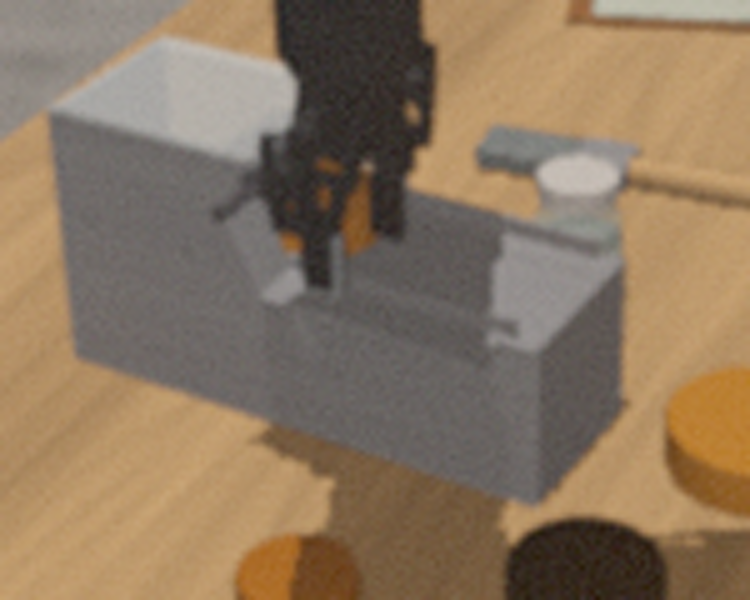

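The cheese is under the flap with its centre at the edge. Slow final push, then hold.

```bash
python3 -m creep '[[0.37,[0,0,2],[0,0,0]],[0.37,[0,0,4],[0,0,0]],[0.37,[0,0,6],[0,0,0]],[0.37,[0,0,7],[0,0,0]],[0.37,[0,0,7],[0,0,0]],[0.37,[0,0,7],[0,0,0]]]'
python3 - <<'E'
from h import *
c=manip.read_camera("wrist");cv2.imwrite("pics/wrist7.png",c["color"][...,::-1])
c=manip.read_camera("top");cv2.imwrite("pics/top7.png",cv2.resize(c["color"][70:290,150:340,::-1],None,fx=2.7,fy=2.7))
E
```

```text
t: 10.05
tool_pos: [0.5669, 0.0249, 0.1055]
tool_rot: [[0.0, 0.079, 0.997], [-0.0, 0.997, -0.079], [-1.0, -0.0, 0.0]]
force: [-3.0, -0.9, 3.3]
finger_gap: 0.684
```

View pics/wrist7.png

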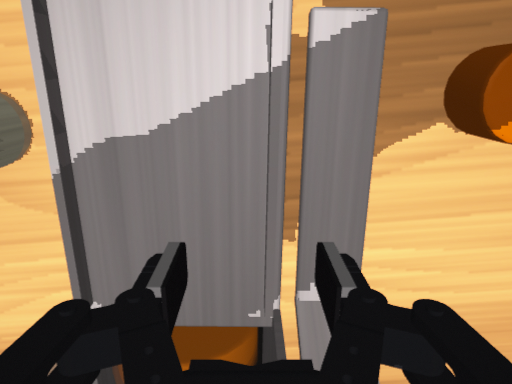

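View pics/top7.png

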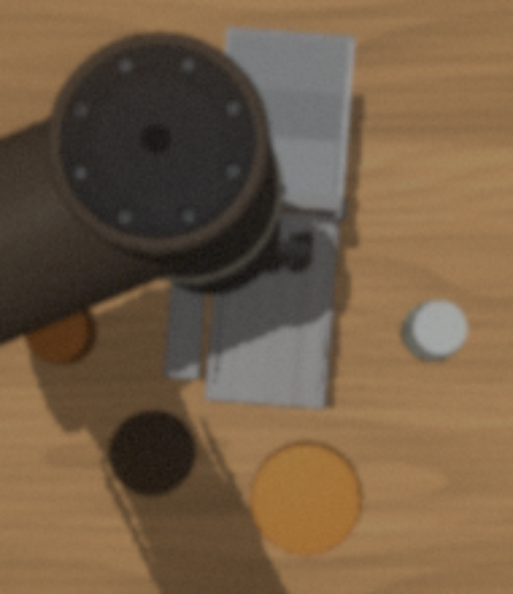

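The cheese has gone over the edge: orange is visible below the shelf's far edge at (215,345). Before letting the flap shut, I'll slide back while still holding it to see that the cheese lies flat.

```bash
python3 -m creep '[[0.37,[0,0,-5],[0,0,0]],[0.37,[0,0,-11],[0,0,0]],[0.37,[0,0,-18],[0,0,0]],[0.37,[0,0,-25],[0,0,0]],[0.37,[0,0,-32],[0,0,0]],[0.37,[0,0,-39],[0,0,0]],[0.37,[0,0,-46],[0,0,0]],[0.37,[0,0,-53],[0,0,0]],[0.37,[0,0,-60],[0,0,0]],[0.37,[0,0,-60],[0,0,0]]]'
python3 - <<'E'
from h import *
c=manip.read_camera("wrist");cv2.imwrite("pics/wrist8.png",c["color"][...,::-1])
c=manip.read_camera("top");cv2.imwrite("pics/top8.png",cv2.resize(c["color"][70:290,150:340,::-1],None,fx=2.7,fy=2.7))
c=manip.read_camera("side");a=c["color"][...,::-1]
cv2.imwrite("pics/side8.png",cv2.resize(a[160:280,170:320],None,fx=5,fy=5,interpolation=cv2.INTER_CUBIC))
E
```

```text
t: 11.15
tool_pos: [0.5057, 0.0296, 0.1053]
tool_rot: [[-0.001, 0.079, 0.997], [0.0, 0.997, -0.079], [-1.0, 0.0, -0.001]]
force: [-0.9, 1.0, 1.9]
finger_gap: 0.687
```

View pics/top8.png

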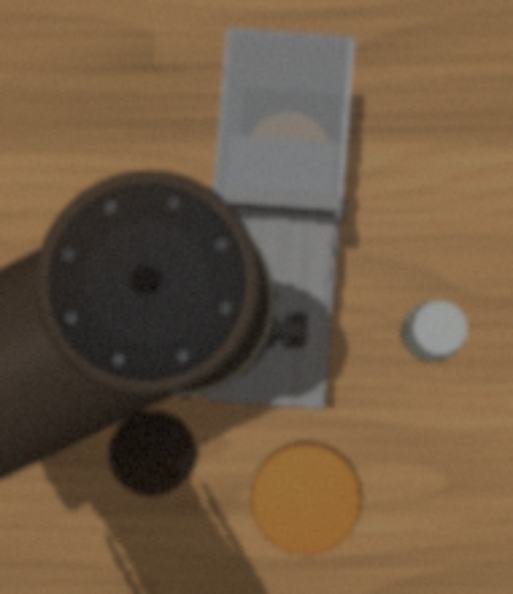

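View pics/side8.png

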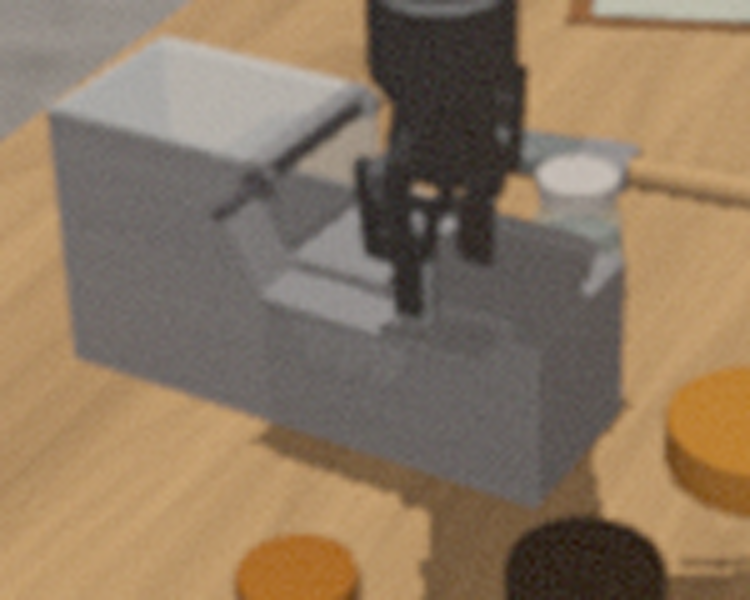

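View pics/wrist8.png

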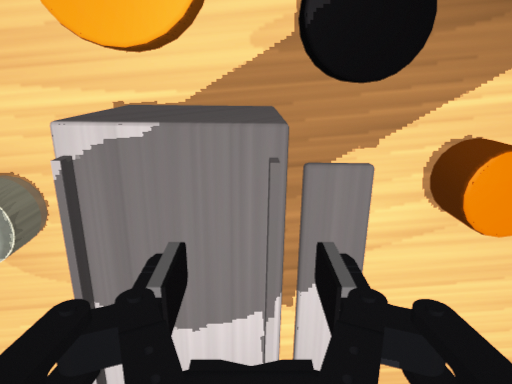

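Through the roof the cheese's far edge is at (289,112), with a chord of about 80 px 28 px lower. A flat 40 mm radius wheel on the bin floor would give 80 px too, so it lies flat. Releasing the lever gently.

```bash
python3 -m creep '[[0.37,[-5,0,0],[0,0,0]],[0.37,[-10,0,0],[0,0,0]],[0.37,[-16,0,0],[0,0,0]],[0.37,[-22,0,0],[0,0,0]],[0.37,[-28,0,0],[0,0,0]],[0.37,[-34,0,0],[0,0,0]],[0.37,[-40,0,0],[0,0,0]],[0.37,[-46,0,0],[0,0,0]],[0.37,[-52,0,0],[0,0,0]],[0.37,[-60,0,0],[0,0,0]],[0.37,[-75,0,0],[0,0,0]],[0.37,[-95,0,0],[0,0,0]],[0.37,[-120,0,0],[0,0,0]],[0.37,[-145,0,0],[0,0,0]],[0.37,[-170,0,0],[0,0,0]],[0.37,[-180,0,-20],[0,0,0]],[0.37,[-180,0,-45],[0,0,0]],[0.37,[-180,0,-60],[0,0,0]],[0.37,[-180,0,-60],[0,0,0]]]'
python3 - <<'E'
from h import *
print(manip.state()["force"])
c=manip.read_camera("wrist");cv2.imwrite("pics/wrist9.png",c["color"][...,::-1])
c=manip.read_camera("top");cv2.imwrite("pics/top9.png",cv2.resize(c["color"][70:290,150:340,::-1],None,fx=2.7,fy=2.7))
c=manip.read_camera("side");a=c["color"][...,::-1]
cv2.imwrite("pics/side9.png",cv2.resize(a[160:300,170:350],None,fx=4,fy=4,interpolation=cv2.INTER_CUBIC))
E
```

```text
t: 13.2
tool_pos: [0.4449, 0.0342, 0.2855]
tool_rot: [[-0.001, 0.078, 0.997], [0.0, 0.997, -0.078], [-1.0, 0.0, -0.001]]
force: [0.4, 0.3, -0.0]
finger_gap: 0.684
[ 0.40400277  0.30922684 -0.03760755]
```

View pics/side9.png

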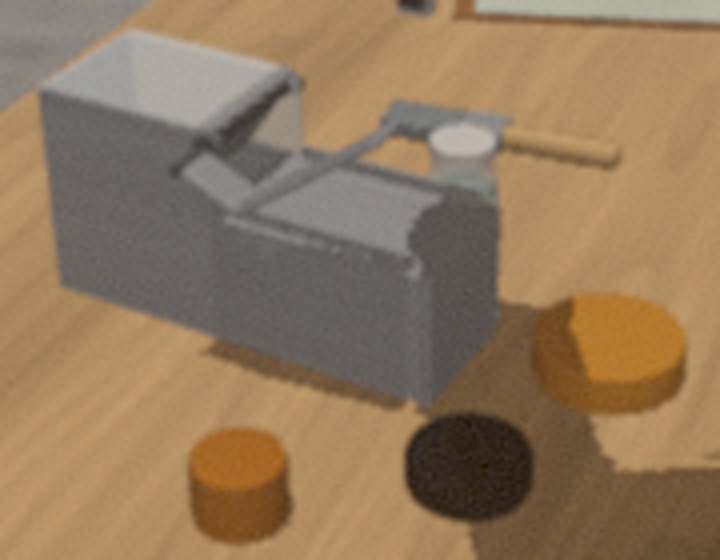

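View pics/top9.png

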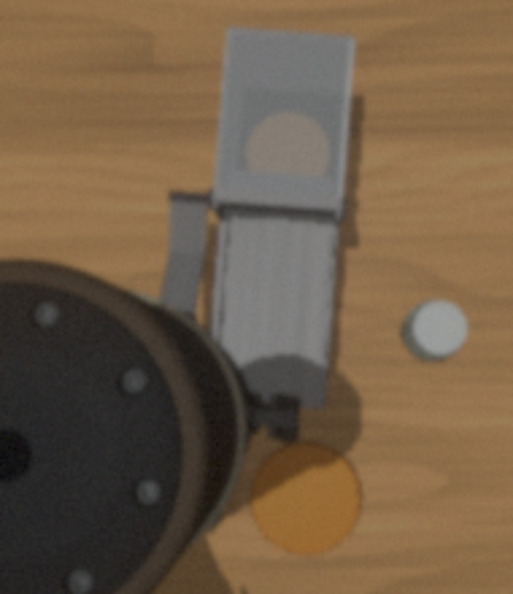

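View pics/wrist9.png

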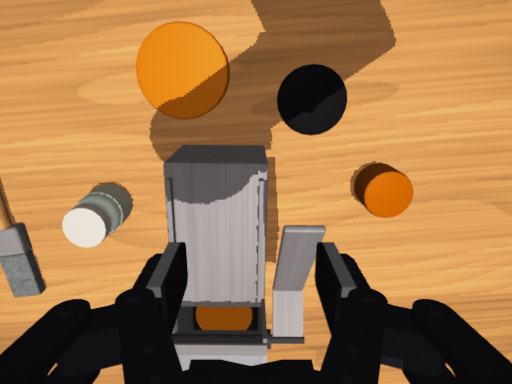

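The side view shows the lever back in its starting place, with its outer end at crop (395,118) as before. The top view shows the cheese as a full circle at (288,153) in the bin. Spare, jar and brush are unmoved, and the tool force is about 0.

Run:
```python
import cv2,numpy as np
from h import *
c=manip.read_camera("top");p=ray(c,150+288/2.7,70+153/2.7,.03);print("cheese box",tobox(p).round(3))
a=cv2.imread("pics/side9.png").astype(int);b=cv2.imread("pics/sidecrop.png").astype(int)
d=abs(a-b).max(2)>40
print("lever region diff px frac",d[100:210,240:400].mean())
print(manip.close_job())
```

```text
cheese box [ 0.07  -0.001  0.03 ]
lever region diff px frac 0.24681818181818183
the job is handed in; nothing more can be done
None
```

The job is done and handed in at about 13 s; no verdict was reported. I pressed the lever with one finger until it was level. The other finger pushed the cheese straight along the lane until it dropped into the bin. I then slid back still holding the flap to check that the cheese lay flat, let the lever up gently and backed away.

- **Cheese:** the top view shows it lying flat in the bin at box x ≈ 70 mm, y ≈ -1 mm.
- **Flap:** by eye, the lever is back in its starting place in the side view, so the flap should be shut. I did not measure the angle.
- **Robot:** it stands clear, with a tool force of about 0.5 N, which is sensor noise.
- **Bystanders:** the jar, the tall small cheese and the brush look unmoved by eye.

**Disagreement:** comparing the lever area with the starting picture, 25 % of the pixels differed. That area also contained the cheese at the start, and the robot's shadow has since moved, so the figure confirms nothing about the lever.

**Calibration force:** to find the tip height, I pressed the lane finger on the shelf with about 21 N for a moment.

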